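Clamp a drive module in the repair holder and jam its wedge lock

ROBOT

A 7-joint arm with a two-finger parallel gripper is mounted at the origin on the work surface. World frame = base frame: x ahead of the robot, y to its left, z up, the work surface at z = 0. Lengths are in m, angles in rad, forces in N, time in s.
With the tool pointing down it reaches from about 0.4 to 0.85 m from the base axis. Payload 4.5 kg.
Tool frame: the origin (TCP) lies at the very end of the fingers, on their centre line; the grasp point (between the pads) lies 19 mm behind it (r.grip_point_offset is the distance from the TCP to the grasp point, in m); z points along the fingers, y is the line along which they close (so a half turn about z gives the same grasp; the last joint's range is limited). The gripper opens to 88 mm and grips with 3 to 60 N. Pads are 18 mm wide; open, the fingers measure 123 mm over their backs; the gripper's body (75 mm by 187 mm) begins 45 mm behind the grasp point.
Start: joints at [-1.246, 0.689, -0.195, 1.565, 0.157, 0.902, -0.215], TCP at [0.179, 0.599, 0.239] pointing down, gripper open.
Joint ranges: [-3.01, 3.01], [-0.46, 2.08], [-1.47, 1.51], [0.13, 2.56], [-1, 4.14], [0.04, 2.09], [-2.66, 2.66]. Speed limits (rad/s): [2.57, 2.57, 3.14, 3.14, 3.14, 3.14, 3.14].

INTERFACE

Orientations are given as a unit quaternion [x, y, z, w].
In Python, from plant import r gives the robot as it stands.
- The arm moves only by the tool carry_out, never from a script. Its argument "rows" is a list of rows, each a list of 3 entries, a list of its own where there are three numbers: the shift along the tool's x, y, z in cm, then the turn, a rotation vector about the tool's x, y, z in degrees, then the closure, from 0 (fully open) to 1 (shut). A call has 1 to 12 rows; each row is the pose to reach, as a shift and turn from the pose commanded when the call began, along the tool's axes at that moment; what a row does not reach only later rows make up. A row lasts 1/10 s, in which the tool goes at most 50 mm and 8.59 degrees, less where a joint would pass 70% of its speed; a pose out of reach is approached as far as the arm can. A call with a gripper value outside its range is refused whole. The fingers move at their own pace and stop on an object; "newtons" is the grip in N (left out, the last holds). Time passes only in rows, so rows that repeat a pose let the fingers close. It gives the time, the measured TCP pose, the force, the opening and the grip force at its end, in the units of the state.
- r.get_state(): the state, without advancing time (a new reading comes with each control period).
- r.snapshot(name): name is "side" or "top"; returns a dict with "image" (384x512x3 uint8, red, green, blue), "fx", "fy", "cx", "cy" (pixels), "pose" (4x4, takes a point from camera to world coordinates). Camera axes: x right, y up, looking along -z (the intrinsics and any distortion apply to the point x, -y, -z); pixel columns grow to the right and rows downward; lengths in m; the calibration is good to about 2 mm. A picture is of the moment at which its call begins. There is no depth.
- r.finish_job(): hands the job in; it is judged then, once.
The state is a dict: "clock": time; "q": joint angles; "qd": joint speeds; "joint_torque": joint torques, N m; "tool_pos": TCP position; "eef_rot": TCP orientation; "contact_force": force on the tool from outside, world axes, zero at the start; "moment": the same for the moment, N m; "opening": opening from 0.0 (shut) to 1.0 (fully open); "finger_force": force on a finger pad.
Only numpy, scipy, OpenCV 4.12 (cv2) and the standard library are available. Lean on these libraries where they do the work, as an engineer would, in place of code of your own. Each camera call takes 0.05 s, during which the arm holds its last target. There are 200 camera calls.

TASK

Clamp the beige drive module in the repair holder: first slide the blue-jawed bar up until it presses the module gently against the fixed grey jaw, then slide the orange thumb wedge along its ramp until it jams the bar fast. Push the wedge home by feel with a firm thumb push of about 15 N rather than forcing it, and let go so that it stays jammed; do not crush, lift or tip the module or disturb the other things on the bench.

Things in the scene. Friction and masses are not known exactly. Their poses are not given: they have to be found in the camera images.
- holder: Repair holder screwed to the bench: aluminium plate 180 x 390 x 12 mm. Origin: on the bench under the bar's centre line; z up. +y is the clamping direction: bar and wedge are both pushed towards +y. All coordinates given elsewhere are in this frame, mm, z above the bench. The plate runs from y = -200 to 190, x = -80 to 100. Left of the bar (-x) lies a grey guide, top z = 34
- fixed_jaw (a point): Middle of the clamping face of the fixed grey jaw (100 wide in x, z 12 to 62), which looks to -y; on the holder at x = 0, y = 152, z = 37
- ramp (a point): Middle of the top of the fixed steel ramp (150 long, 28 wide, top z = 40), which lies on the +x side of the bar; it converges on the bar towards +y at 1 in 6 (9.46 deg)
- bar (a joint): Travel of the sliding bar towards the holder's +y, in m: 0 open, limit 0.090; it is 0.072 when the module is pinched between both jaws. It stays where it is left and takes about 3 N to slide (pushing the module along adds 1.5 to 5 N, then it stops hard). Steel stem 30 wide, top z = 36, behind a blue jaw 80 wide, 20 thick, z 14 to 64, front face at y = 20 + travel
- handle_rest (a point): Fixed point of the holder (x = 0, y = -20, z = 62) where the middle of the bar's black upright handle would be at bar travel 0; the handle is that much farther along +y (and up to 4 off in x: its guide is bolted through slots). Handle: just behind the blue jaw, 30 wide in x, 16 thick in y, free from z = 36 to its top at z = 88; its rear (-y) face is free to push on
- wedge (a joint): Travel of the captive orange thumb wedge along the ramp, in m: 0 withdrawn, limit 0.075; direction 9.46 deg off the holder's +y, towards -x. Slides with about 2 N until its flat side meets the bar, at 15 to 65 mm of travel (depends on the guide's unmeasured play); then resistance climbs within a few mm and friction keeps it jammed. A 12 to 18 N push jams it well; no set position
- wedge_head (a point): Middle of the free upper part of the wedge's upright orange thumb block: 26 wide in x, 18 thick in y, free from z = 40 to its top at z = 73, this point at z = 52. Withdrawn, it is at x = 34.6, y = -178 and moves with the wedge. Push it on its rear (-y) face, 9 mm behind this point; or pinch it across x from above
- module_mid (a point): Middle of the loose drive module: beige box 90 (x) x 60 (y) x 80 (z) mm, about 0.5 kg, blue and green on top, standing on the holder's plate between the jaws, 4 to 16 mm short of the fixed jaw and slightly turned. Axes along the holder's when it is clamped
- multimeter: Yellow multimeter lying on the bench, 165 x 85 x 38 mm; leave alone
- mouse: Black computer mouse, 100 x 58 x 33 mm; leave alone
- screwdriver: Green-handled screwdriver about 200 mm long lying on the bench; leave alone
- pump: Blue desoldering pump, 200 x 20 x 20 mm, lying on the bench; leave alone

How it is judged:
By the outcome, as a careful person would: the job done as asked, in the order asked, and still so for the second after the job is handed in, with the robot touching nothing.
It also fails if it takes over 50 s, if anything falls off the work surface, if the arm or the gripper's body presses on something with over 40 N, if the wrist force passes 120 N, or if a joint passes its speed limit or range.

## Working session

There is one attempt and no reset: what is moved stays moved. The work goes in short steps, Python scripts to look and compute and a tool call to move; the robot and the scene stay as the last step left them, time stands still between calls to the robot, and variables do not carry over. Pictures are saved under pics/ and viewed, at most 10 in all, crops included, and the job is handed in when it is done.

Besides the shell and the picture viewer there is one more tool, called after "Request:" as name(argument=value, ...), one argument or row to a line, values as JSON. carry_out: Moves the arm, as the interface text tells. Its arguments: {"type":"object","properties":{"rows":{"type":"array"},"newtons":{"type":"number"}},"required":["rows"]}

```bash
mkdir -p pics; ls; python3 - <<'E'
from plant import r
import cv2,numpy as np
np.set_printoptions(precision=4,suppress=True)
for n in("top","side"):
    s=r.snapshot(n);cv2.imwrite(f"pics/{n}0.png",s["image"][:,:,::-1])
    print(n,{k:v for k,v in s.items() if k!="image"})
print(r.get_state(), r.grip_point_offset)
E
```

```text
pics
top {'fx': 359.4884049401886, 'fy': 359.4884049401886, 'cx': 252.96653031738043, 'cy': 192.4415684594219, 'pose': array([[ 0.0244,  0.9982, -0.0548,  0.5807],
       [-0.9997,  0.0245,  0.0019, -0.005 ],
       [ 0.0032,  0.0547,  0.9985,  1.0958],
       [ 0.    ,  0.    ,  0.    ,  1.    ]])}
side {'fx': 396.51326960106337, 'fy': 396.51326960106337, 'cx': 250.44980361952716, 'cy': 183.51673631887866, 'pose': array([[-0.998 ,  0.0398, -0.0496,  0.5574],
       [-0.0628, -0.7379,  0.672 ,  0.8245],
       [-0.0099,  0.6737,  0.7389,  1.0163],
       [ 0.    ,  0.    ,  0.    ,  1.    ]])}
{'clock': 0.1, 'q': array([-1.2462,  0.6898, -0.1945,  1.5662,  0.1573,  0.9025, -0.2151]), 'qd': array([ 0.0017, -0.0013, -0.    , -0.0045,  0.0001,  0.0002,  0.0001]), 'joint_torque': array([ -0.0038, -52.8494,  -1.2712, -15.3836,  -0.0525,   0.002 ,
         0.    ]), 'tool_pos': array([0.1791, 0.5982, 0.238 ]), 'eef_rot': array([ 0.1449,  0.9895, -0.0008, -0.    ]), 'contact_force': array([-0.4789,  0.0716,  0.2097]), 'moment': array([-0.0386,  0.0078,  0.0173]), 'finger_force': 0.0, 'opening': 0.9971783333638523} 0.0187
```

View pics/top0.png

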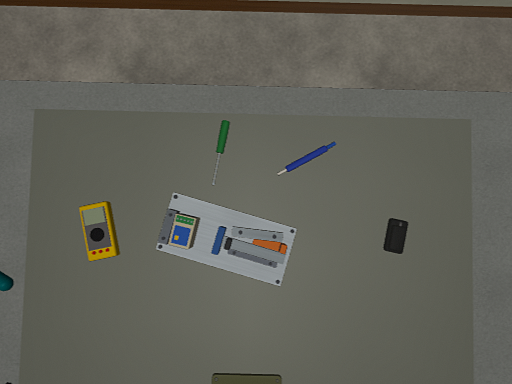

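View pics/side0.png

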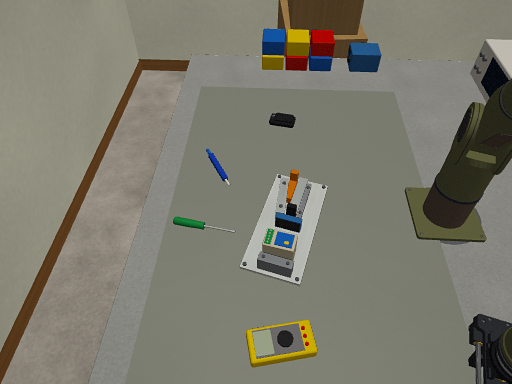

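The top view shows the plate with corners near (175,193), (297,227), (279,286) and (157,250). The fixed jaw and module are at left (170,228), the blue jaw at (219,240), the black handle at (229,244), and the wedge at (270,245) with its head near (283,248). In the side view the module is at (280,243), the handle at (291,210) and the wedge head at (294,175).

```bash
cat > h.py <<'E'
import cv2,numpy as np
from plant import r
from scipy.spatial.transform import Rotation as R
np.set_printoptions(precision=4,suppress=True)
def ray(s,uv,z):
    uv=np.atleast_2d(uv).astype(float)
    d=np.c_[(uv[:,0]-s["cx"])/s["fx"],-(uv[:,1]-s["cy"])/s["fy"],-np.ones(len(uv))]@s["pose"][:3,:3].T
    o=s["pose"][:3,3]; return o+d*((z-o[2])/d[:,2])[:,None]
def hsv(s): return cv2.cvtColor(s["image"],cv2.COLOR_RGB2HSV)
def cnt(m):
    c,_=cv2.findContours(m.astype(np.uint8),cv2.RETR_EXTERNAL,cv2.CHAIN_APPROX_NONE)
    return max(c,key=cv2.contourArea)[:,0]
def masks(h):
    H,S,V=[h[...,i].astype(int) for i in range(3)]
    return dict(orange=(H>6)&(H<17)&(S>180)&(V>110), blue=(H>98)&(H<118)&(S>120)&(V>50), black=V<32)
E
python3 - <<'E'
from h import *
for n in("top","side"):
    s=r.snapshot(n);h=hsv(s)
    m=(h[...,1]<45)&(h[...,2]>150); 
    box=np.zeros_like(m); 
    if n=="top": box[180:295,145:305]=1
    else: box[165:290,235:335]=1
    m&=box
    c=cnt(cv2.morphologyEx(m.astype(np.uint8),cv2.MORPH_CLOSE,np.ones((3,3))))
    p=ray(s,c,.012)[:,:2]
    rc=cv2.minAreaRect((p*1000).astype(np.float32)); print(n,rc); print(cv2.boxPoints(rc))
    img=cv2.resize(s["image"][180:295,145:305] if n=="top" else s["image"][160:290,230:340],None,fx=5 if n=="top" else 4.5,fy=5 if n=="top" else 4.5,interpolation=cv2.INTER_CUBIC)
    cv2.imwrite(f"pics/crop_{n}.png",img[:,:,::-1])
E
```

```text
top ((499.7179870605469, 70.23504638671875), (384.0889892578125, 176.9695281982422), 74.94686126708984)
[[ 364.3927  -92.2387]
 [ 535.2897 -138.2003]
 [ 635.0432  232.7088]
 [ 464.1463  278.6704]]
side ((498.97723388671875, 65.02313232421875), (399.1019287109375, 178.8850860595703), 74.85335540771484)
[[ 360.5012 -104.225 ]
 [ 533.1718 -150.9659]
 [ 637.4533  234.2713]
 [ 464.7827  281.0122]]
```

View pics/crop_top.png

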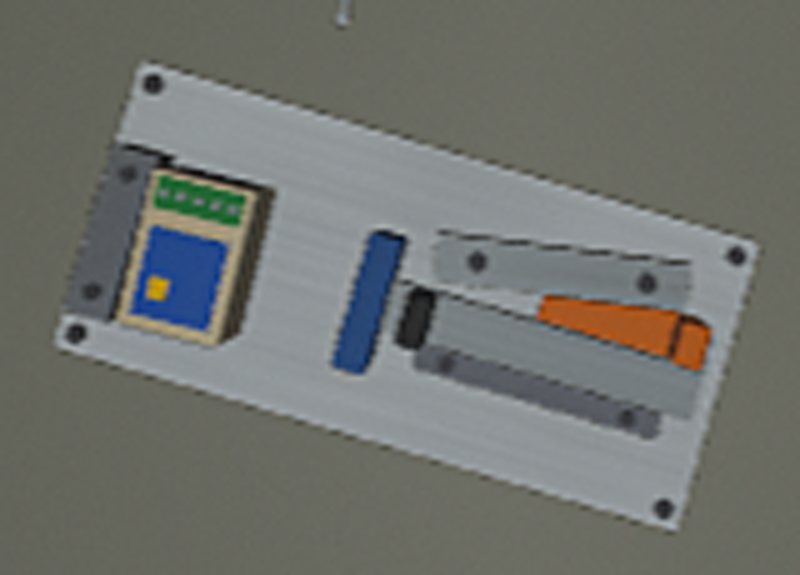

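View pics/crop_side.png

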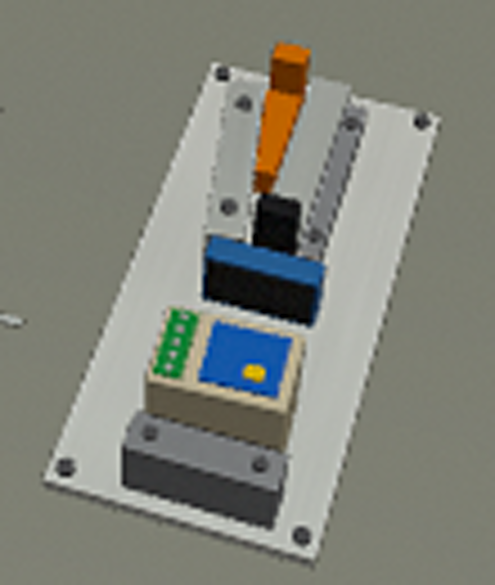

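The crops show the screws, module, blue jaw, black handle right behind it, and the orange head at the plate's rear. Next I check each of these in the holder frame.

```bash
cat >> h.py <<'E'
A=np.deg2rad(74.95);EY=np.array([np.cos(A),np.sin(A)]);EX=np.array([EY[1],-EY[0]])
O=np.array([.4913,.0776])
def toH(p): p=np.atleast_2d(p); return np.c_[(p[:,:2]-O)@EX,(p[:,:2]-O)@EY]*1000
def toW(x,y): return O+(EX*x+EY*y)/1000
E
python3 - <<'E'
from h import *
C={'top':{'screws':([(153,84),(737,257),(665,509),(76,333)],12),'handle top':([(410,291),(436,291),(422,348),(396,346)],88),
 'jaw top':([(374,232),(406,236),(364,374),(334,369)],64),'head top':([(681,317),(711,325),(704,367),(673,357)],73),'mod top':([(152,168),(268,186),(214,345),(120,318)],92),'stem rear':([(708,367),(690,418)],36)},
'side':{'screws':([(222,73),(421,121),(302,536),(65,467)],12),'handle top':([(262,195),(300,200),(297,231),(258,226)],88),
 'jaw top':([(210,236),(326,265),(322,291),(205,262)],64),'head top':([(276,44),(309,49),(307,68),(272,66)],73),'mod top':([(172,307),(302,340),(290,415),(146,377)],92)}}
for n,f,ox,oy in(("top",5,145,180),("side",4.5,230,160)):
    s=r.snapshot(n)
    for k,(c,z) in C[n].items():
        uv=(np.array(c)+.5)/f-.5+[ox,oy]
        p=ray(s,uv,z/1000); h=toH(p); print(n,k,h.round(0).tolist(),'mid',h.mean(0).round(1))
E
```

```text
top screws [[88.0, 178.0], [88.0, -188.0], [-68.0, -189.0], [-68.0, 179.0]] mid [ 9.9 -5. ]
top handle top [[19.0, -9.0], [23.0, -23.0], [-9.0, -25.0], [-12.0, -11.0]] mid [  5.5 -17.1]
top jaw top [[44.0, 21.0], [47.0, 3.0], [-35.0, 3.0], [-37.0, 21.0]] mid [ 4.4 12. ]
top head top [[47.0, -160.0], [48.0, -177.0], [24.0, -180.0], [25.0, -162.0]] mid [  36.  -169.8]
top mod top [[44.0, 148.0], [53.0, 83.0], [-40.0, 86.0], [-40.0, 140.0]] mid [  4.5 114.3]
top stem rear [[22.0, -187.0], [-10.0, -185.0]] mid [   6.1 -186. ]
side screws [[89.0, -191.0], [-67.0, -190.0], [-67.0, 176.0], [90.0, 176.0]] mid [11.3 -7.1]
side handle top [[16.0, -20.0], [-9.0, -24.0], [-14.0, 2.0], [12.0, 6.0]] mid [ 1.3 -9. ]
side jaw top [[44.0, 6.0], [-36.0, 5.0], [-39.0, 27.0], [41.0, 28.0]] mid [ 2.6 16.5]
side head top [[46.0, -176.0], [22.0, -178.0], [19.0, -159.0], [43.0, -153.0]] mid [  32.5 -166.4]
side mod top [[46.0, 90.0], [-39.0, 89.0], [-45.0, 144.0], [46.0, 146.0]] mid [  2.  117.2]
```

```bash
cat >> h.py <<'E'
def goal(x,y,z,yaw=0):
    """shift (cm, tool axes) and turn (deg) from now to holder pose; tool x along holder +y turned by yaw(deg, ccw)"""
    s=r.get_state(); T=R.from_quat(s["eef_rot"])
    tx=R.from_euler('z',yaw,degrees=True).apply(np.r_[EY,0]); tz=np.r_[0,0,-1.]
    G=R.from_matrix(np.c_[tx,np.cross(tz,tx),tz])
    p=np.r_[toW(x,y),z/1000]
    print("shift",T.inv().apply(p-s["tool_pos"])*100,"turn",np.rad2deg((T.inv()*G).as_rotvec()),"world",p,"F",s["contact_force"],"t",s["clock"],"now H",toH(s["tool_pos"]),s["tool_pos"][2])
E
python3 -c "
from h import *
goal(4,-62,150)"
```

```text
shift [-45.4153 -47.1452   8.873 ] turn [-0.0253  0.027  88.3927] world [0.4791 0.0167 0.15  ] F [ 0.1294 -0.6088  0.034 ] t 0.3 now H [[-436.7509  422.0569]] 0.23844303284912705
```

Request:
carry_out(
  rows=[
    [[-45.4, -47.1, 8.8], [0, 0, 88.4], 1],
    [[-45.4, -47.1, 8.8], [0, 0, 88.4], 1],
    [[-45.4, -47.1, 8.8], [0, 0, 88.4], 1],
    [[-45.4, -47.1, 8.8], [0, 0, 88.4], 1],
    [[-45.4, -47.1, 8.8], [0, 0, 88.4], 1],
    [[-45.4, -47.1, 8.8], [0, 0, 88.4], 1],
    [[-45.4, -47.1, 8.8], [0, 0, 88.4], 1],
    [[-45.4, -47.1, 8.8], [0, 0, 88.4], 1],
    [[-45.4, -47.1, 8.8], [0, 0, 88.4], 1],
    [[-45.4, -47.1, 8.8], [0, 0, 88.4], 1],
    [[-45.4, -47.1, 8.8], [0, 0, 88.4], 1],
    [[-45.4, -47.1, 8.8], [0, 0, 88.4], 1],
  ],
  newtons=20,
)

```text
clock: 1.5
tool_pos: [0.4528, 0.0687, 0.1585]
eef_rot: [0.794, 0.608, 0.0, 0.0]
contact_force: [1.0, 0.9, -0.3]
opening: 0.004
finger_force: 0.0
```

```bash
python3 -c "
from h import *
goal(4,-62,50); print(r.get_state()['qd'],r.get_state()['q'],r.get_state()['opening'])"
```

```text
shift [-4.3432  3.8877 10.854 ] turn [ 0.033  -0.0234 -0.042 ] world [0.4791 0.0167 0.05  ] F [ 0.9897  0.9469 -0.262 ] t 1.5 now H [[-34.908 -18.584]] 0.15853500993297012
[ 1.2074  0.2316 -0.1896 -0.343   0.2651  0.0724  0.816 ] [-0.3015  0.6246  0.0792  2.1442 -0.1264  0.3763 -0.3831] 0.004172939775930068
```

Request:
carry_out(
  rows=[
    [[-1.8, 1.5, 0.5], [0, 0, 0], 1],
    [[-1.8, 1.5, 0.5], [0, 0, 0], 1],
    [[-1.8, 1.5, 0.5], [0, 0, 0], 1],
    [[-1.8, 1.5, 0.5], [0, 0, 0], 1],
  ],
)

```text
clock: 1.9
tool_pos: [0.4611, 0.0507, 0.1538]
eef_rot: [0.793, 0.609, 0.0, -0.001]
contact_force: [0.1, -0.4, 0.5]
opening: 0.002
finger_force: 0.0
```

```bash
python3 -c "
from h import *
goal(4,-62,50); print(r.get_state()['qd'])"
```

```text
shift [-2.8356  2.6184 10.3788] turn [-0.0396 -0.0566  0.1329] world [0.4791 0.0167 0.05  ] F [ 0.112  -0.3757  0.5257] t 1.9 now H [[-22.1783 -33.8074]] 0.15383394262054956
[-0.0128 -0.0016  0.0004  0.0017  0.0027  0.      0.0025]
```

Request:
carry_out(
  rows=[
    [[-2.8, 2.6, 2.0], [0, 0, 0], 1],
    [[-2.8, 2.6, 4.0], [0, 0, 0], 1],
    [[-2.8, 2.6, 7.5], [0, 0, 0], 1],
    [[-2.8, 2.6, 10.4], [0, 0, 0], 1],
    [[-2.8, 2.6, 10.4], [0, 0, 0], 1],
    [[-2.8, 2.6, 10.4], [0, 0, 0], 1],
  ],
)

```text
clock: 2.5
tool_pos: [0.4791, 0.0166, 0.05]
eef_rot: [0.793, 0.609, -0.0, -0.0]
contact_force: [-0.3, 0.5, 0.4]
opening: 0.005
finger_force: 0.0
```

```bash
python3 - <<'E'
from h import *
goal(4,-62,50)
a=[]
for n,b in(("top",(185,290,195,305)),("side",(155,285,230,340))):
    s=r.snapshot(n);a.append(cv2.resize(s["image"][b[0]:b[1],b[2]:b[3]],(400,440)))
cv2.imwrite("pics/p1.png",np.hstack(a)[:,:,::-1])
E
```

```text
shift [ 0.0117 -0.0029  0.0036] turn [-0.0586 -0.0147  0.1199] world [0.4791 0.0167 0.05  ] F [-0.3325  0.4796  0.3623] t 2.5 now H [[  4.0289 -62.1165]] 0.05003630160437918
```

View pics/p1.png

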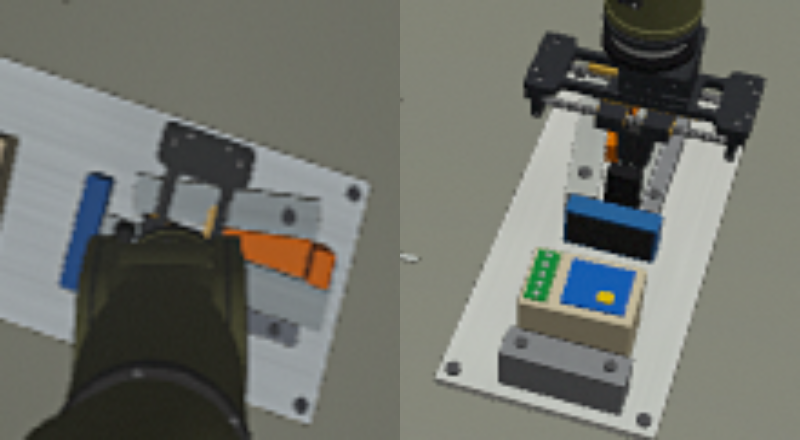

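The closed fingers stand just behind the black handle, clear of the wedge (side picture, near (625,180)). I push along tool x.

Request:
carry_out(
  rows=[
    [[1.5, 0, 0], [0, 0, 0], 1],
    [[2.2, 0, 0], [0, 0, 0], 1],
    [[2.7, 0, 0], [0, 0, 0], 1],
    [[3.2, 0, 0], [0, 0, 0], 1],
    [[3.7, 0, 0], [0, 0, 0], 1],
    [[4.2, 0, 0], [0, 0, 0], 1],
    [[4.7, 0, 0], [0, 0, 0], 1],
    [[5.2, 0, 0], [0, 0, 0], 1],
    [[5.7, 0, 0], [0, 0, 0], 1],
    [[6.2, 0, 0], [0, 0, 0], 1],
    [[6.6, 0, 0], [0, 0, 0], 1],
    [[7.0, 0, 0], [0, 0, 0], 1],
  ],
)

```text
clock: 3.8
tool_pos: [0.4979, 0.0832, 0.0497]
eef_rot: [0.794, 0.608, 0.0, 0.0]
contact_force: [0.3, -4.0, 1.8]
opening: 0.01
finger_force: 1.7
```

```bash
python3 -c "
from h import *
goal(4,8,50);print(r.get_state()['contact_force'][:2]@np.c_[EX,EY])"
```

```text
shift [ 0.0903 -0.0937 -0.0306] turn [ 0.0203 -0.0079 -0.0132] world [0.4972 0.0843 0.05  ] F [ 0.3399 -3.9994  1.8259] t 3.8 now H [[4.9368 7.0972]] 0.0496944165537654
[ 1.3667 -3.774 ]
```

Request:
carry_out(
  rows=[
    [[0.3, 0, 0], [0, 0, 0], 1],
    [[0.6, 0, 0], [0, 0, 0], 1],
    [[0.9, 0, 0], [0, 0, 0], 1],
    [[1.1, 0, 0], [0, 0, 0], 1],
    [[1.3, 0, 0], [0, 0, 0], 1],
    [[1.5, 0, 0], [0, 0, 0], 1],
    [[1.6, 0, 0], [0, 0, 0], 1],
  ],
)

```text
clock: 4.5
tool_pos: [0.502, 0.0985, 0.0497]
eef_rot: [0.794, 0.608, 0.0, 0.0]
contact_force: [1.0, -3.7, 0.8]
opening: 0.006
finger_force: 1.5
```

Request:
carry_out(
  rows=[
    [[0.15, 0, 0], [0, 0, 0], 1],
    [[0.3, 0, 0], [0, 0, 0], 1],
    [[0.4, 0, 0], [0, 0, 0], 1],
  ],
)

```text
clock: 4.8
tool_pos: [0.5027, 0.1016, 0.0497]
eef_rot: [0.794, 0.608, -0.0, 0.0]
contact_force: [0.8, -6.5, 0.7]
opening: 0.005
finger_force: 2.8
```

```bash
cat >> h.py <<'E'
def F():
    s=r.get_state();print("F",s['contact_force'][:2]@np.c_[EX,EY],s['contact_force'][2],"H",toH(s["tool_pos"]),s["tool_pos"][2],"t",s["clock"])
E
python3 -c "
from h import *
F()"
```

```text
F [ 2.4492 -6.1051] 0.6870281186761553 H [[ 4.7557 26.1363]] 0.04967894831217421 t 4.8
```

Request:
carry_out(
  rows=[
    [[0.15, 0, 0], [0, 0, 0], 1],
    [[0.3, 0, 0], [0, 0, 0], 1],
    [[0.4, 0, 0], [0, 0, 0], 1],
  ],
)

```text
clock: 5.1
tool_pos: [0.5035, 0.1049, 0.0497]
eef_rot: [0.794, 0.608, -0.001, 0.0]
contact_force: [1.2, -5.5, 0.8]
opening: 0.001
finger_force: 2.8
```

Request:
carry_out(
  rows=[
    [[0.08, 0, 0], [0, 0, 0], 1],
    [[0.15, 0, 0], [0, 0, 0], 1],
  ],
)

```text
clock: 5.3
tool_pos: [0.5038, 0.106, 0.0497]
eef_rot: [0.794, 0.608, -0.001, 0.0]
contact_force: [0.8, -7.1, 1.2]
opening: 0.006
finger_force: 3.7
```

Request:
carry_out(
  rows=[
    [[0.05, 0, 0], [0, 0, 0], 1],
    [[0.1, 0, 0], [0, 0, 0], 1],
  ],
)

```text
clock: 5.5
tool_pos: [0.5038, 0.1061, 0.0497]
eef_rot: [0.794, 0.608, -0.001, 0.001]
contact_force: [0.9, -8.2, 2.2]
opening: 0.007
finger_force: 3.9
```

Request:
carry_out(
  rows=[
    [[0.05, 0, 0], [0, 0, 0], 1],
    [[0.1, 0, 0], [0, 0, 0], 1],
    [[0.1, 0, 0], [0, 0, 0], 1],
  ],
)

```text
clock: 5.8
tool_pos: [0.5041, 0.1072, 0.0497]
eef_rot: [0.794, 0.608, -0.001, 0.001]
contact_force: [2.1, -7.3, 2.1]
opening: 0.007
finger_force: 3.7
```

```bash
python3 - <<'E'
from h import *
F()
s=r.snapshot("side");t=r.snapshot("top")
cv2.imwrite("pics/p2.png",np.hstack([cv2.resize(s["image"][195:285,235:325],(400,400),interpolation=cv2.INTER_CUBIC),cv2.resize(t["image"][190:270,150:230],(400,400),interpolation=cv2.INTER_CUBIC)])[:,:,::-1])
E
```

```text
F [ 3.9565 -6.5372] 2.075678029915633 H [[ 4.7197 31.9183]] 0.049698112415165856 t 5.8
```

View pics/p2.png

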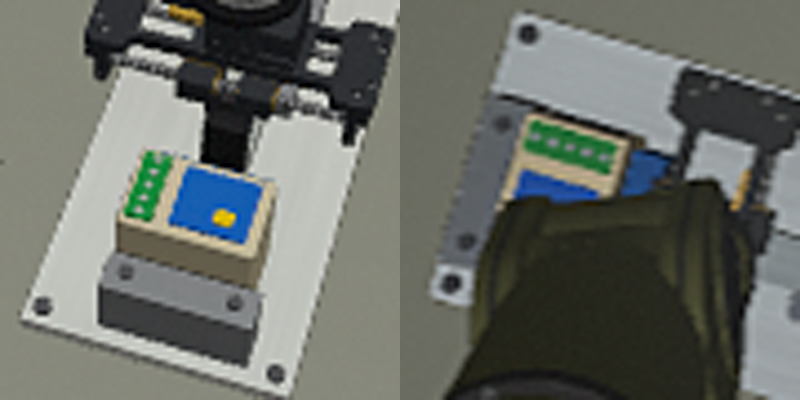

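The blue jaw is now against the module. The module is nearly at the grey jaw, still a touch turned (edge near (265,240) on the left crop), and it was still moving.

Request:
carry_out(
  rows=[
    [[0.08, 0, 0], [0, 0, 0], 1],
    [[0.15, 0, 0], [0, 0, 0], 1],
    [[0.15, 0, 0], [0, 0, 0], 1],
  ],
)

```text
clock: 6.2
tool_pos: [0.5046, 0.1087, 0.0497]
eef_rot: [0.794, 0.608, -0.001, 0.001]
contact_force: [1.0, -7.9, 2.7]
opening: 0.006
finger_force: 3.6
```

Request:
carry_out(
  rows=[
    [[0.05, 0, 0], [0, 0, 0], 1],
    [[0.1, 0, 0], [0, 0, 0], 1],
    [[0.1, 0, 0], [0, 0, 0], 1],
  ],
)

```text
clock: 6.5
tool_pos: [0.5048, 0.1096, 0.0497]
eef_rot: [0.794, 0.608, -0.001, 0.001]
contact_force: [1.2, -7.7, 1.9]
opening: 0.007
finger_force: 3.7
```

```bash
python3 -c "
from h import *
F()"
```

```text
F [ 3.1768 -7.1145] 1.9042679717075177 H [[ 4.7226 34.3879]] 0.049698799580225585 t 6.5
```

Request:
carry_out(
  rows=[
    [[0.05, 0, 0], [0, 0, 0], 1],
    [[0.1, 0, 0], [0, 0, 0], 1],
    [[0.1, 0, 0], [0, 0, 0], 1],
  ],
)

```text
clock: 6.8
tool_pos: [0.5048, 0.1095, 0.0497]
eef_rot: [0.794, 0.607, -0.002, 0.001]
contact_force: [0.3, -9.9, 2.1]
opening: 0.006
finger_force: 4.6
```

Request:
carry_out(
  rows=[
    [[0.05, 0, 0], [0, 0, 0], 1],
    [[0.1, 0, 0], [0, 0, 0], 1],
    [[0.1, 0, 0], [0, 0, 0], 1],
  ],
)

```text
clock: 7.1
tool_pos: [0.5047, 0.1096, 0.0497]
eef_rot: [0.795, 0.607, -0.003, 0.001]
contact_force: [-0.5, -11.2, 3.3]
opening: 0.005
finger_force: 5.6
```

Request:
carry_out(
  rows=[
    [[0.05, 0, 0], [0, 0, 0], 1],
    [[0.1, 0, 0], [0, 0, 0], 1],
    [[0.1, 0, 0], [0, 0, 0], 1],
  ],
)

```text
clock: 7.4
tool_pos: [0.5047, 0.1095, 0.0497]
eef_rot: [0.795, 0.607, -0.003, 0.001]
contact_force: [-0.1, -12.6, 4.1]
opening: 0.004
finger_force: 6.5
```

```bash
python3 -c "
from h import *
F()"
```

```text
F [  3.1352 -12.218 ] 4.116490456569922 H [[ 4.6293 34.3116]] 0.04971387404239787 t 7.4
```

Request:
carry_out(
  rows=[
    [[-0.6, 0, 0], [0, 0, 0], 1],
    [[-3, 0, 0], [0, 0, 0], 1],
    [[-6, 0, -2], [0, 0, 0], 1],
    [[-8, 0, -6], [0, 0, 0], 1],
    [[-10, 0, -9], [0, 0, 0], 1],
    [[-10, 0, -9], [0, 0, 0], 1],
    [[-10, 0, -9], [0, 0, 0], 1],
  ],
)

```text
clock: 8.1
tool_pos: [0.4803, 0.0195, 0.14]
eef_rot: [0.793, 0.609, 0.001, -0.001]
contact_force: [0.1, -0.2, -0.2]
opening: 0.008
finger_force: 0.0
```

```bash
python3 -c "
from h import *
F();goal(41,-216,140,9.46)"
```

```text
F [ 0.1285 -0.1915] -0.165336331651032 H [[  4.4353 -58.9414]] 0.13997046263375107 t 8.1
shift [-15.71     3.6386  -0.0345] turn [ 0.024  -0.1169 -9.3947] world [ 0.4748 -0.1416  0.14  ] F [ 0.0744 -0.2183 -0.1653] t 8.1 now H [[  4.4353 -58.9414]] 0.13997046263375107
```

Request:
carry_out(
  rows=[
    [[-15.7, 3.6, 0], [0, 0, -9.4], 1],
    [[-15.7, 3.6, 0], [0, 0, -9.4], 1],
    [[-15.7, 3.6, 0], [0, 0, -9.4], 1],
    [[-15.7, 3.6, 0], [0, 0, -9.4], 1],
    [[-15.7, 3.6, 0], [0, 0, -9.4], 1],
    [[-15.7, 3.6, 0], [0, 0, -9.4], 1],
    [[-15.7, 3.6, 0], [0, 0, -9.4], 1],
  ],
)

```text
clock: 8.8
tool_pos: [0.4745, -0.1396, 0.1392]
eef_rot: [0.74, 0.673, 0.0, -0.001]
contact_force: [-0.8, 0.5, 0.1]
opening: 0.003
finger_force: 0.0
```

```bash
python3 - <<'E'
from h import *
F();goal(41,-216,48,9.46)
s=r.snapshot("side");t=r.snapshot("top")
cv2.imwrite("pics/p3.png",np.hstack([cv2.resize(s["image"][155:285,230:340],(400,473),interpolation=cv2.INTER_CUBIC),cv2.resize(t["image"][185:295,150:310],(400,473),interpolation=cv2.INTER_CUBIC)])[:,:,::-1])
E
```

```text
F [-0.897   0.2991] 0.1288820539026827 H [[  40.1736 -214.0918]] 0.13916330569114008 t 8.8
shift [-0.2217  0.0589  9.1158] turn [-0.0598 -0.1239  0.2024] world [ 0.4748 -0.1416  0.048 ] F [-0.7886  0.5217  0.1289] t 8.8 now H [[  40.1736 -214.0918]] 0.13916330569114008
```

View pics/p3.png

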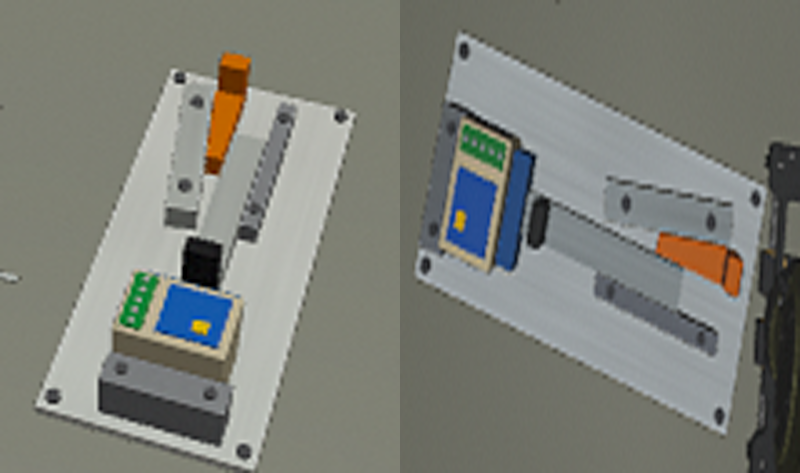

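The module is square and pinched between the blue and grey jaws (crop (190,320); top crop (480,200)), and the wedge is still withdrawn. I lower the tool behind the thumb block.

Request:
carry_out(
  rows=[
    [[-0.2, 0, 4], [0, 0, 0], 1],
    [[-0.2, 0, 7.5], [0, 0, 0], 1],
    [[-0.2, 0, 9.1], [0, 0, 0], 1],
    [[-0.2, 0, 9.1], [0, 0, 0], 1],
    [[0.3, 0, 9.1], [0, 0, 0], 1],
    [[0.8, 0, 9.1], [0, 0, 0], 1],
    [[1.3, 0, 9.1], [0, 0, 0], 1],
    [[1.7, 0, 9.1], [0, 0, 0], 1],
    [[2.0, 0, 9.1], [0, 0, 0], 1],
    [[2.3, 0, 9.1], [0, 0, 0], 1],
    [[2.6, 0, 9.1], [0, 0, 0], 1],
  ],
)

```text
clock: 10.0
tool_pos: [0.4768, -0.1168, 0.0488]
eef_rot: [0.741, 0.671, 0.0, 0.0]
contact_force: [-0.7, -0.2, -0.1]
opening: 0.002
finger_force: 0.0
```

```bash
python3 -c "
from h import *
F()"
```

```text
F [-0.6526 -0.4154] -0.08499931123483076 H [[  36.4946 -191.4869]] 0.04879958677909845 t 10.0
```

Request:
carry_out(
  rows=[
    [[0.3, 0, 0], [0, 0, 0], 1],
    [[0.6, 0, 0], [0, 0, 0], 1],
    [[0.9, 0, 0], [0, 0, 0], 1],
    [[1.2, 0, 0], [0, 0, 0], 1],
    [[1.4, 0, 0], [0, 0, 0], 1],
  ],
)

```text
clock: 10.5
tool_pos: [0.4782, -0.1028, 0.0487]
eef_rot: [0.741, 0.671, 0.0, 0.0]
contact_force: [-0.7, -3.0, 1.6]
opening: 0.005
finger_force: 1.1
```

```bash
python3 -c "
from h import *
F()"
```

```text
F [ 0.1323 -3.0421] 1.6274363255520106 H [[  34.1894 -177.6401]] 0.04873855058558362 t 10.5
```

Request:
carry_out(
  rows=[
    [[0.2, 0, 0], [0, 0, 0], 1],
    [[0.4, 0, 0], [0, 0, 0], 1],
    [[0.6, 0, 0], [0, 0, 0], 1],
  ],
)

```text
clock: 10.8
tool_pos: [0.4784, -0.1004, 0.0488]
eef_rot: [0.743, 0.67, -0.001, 0.001]
contact_force: [-1.3, -11.3, 1.4]
opening: 0.007
finger_force: 6.0
```

Request:
carry_out(
  rows=[
    [[0.1, 0, 0], [0, 0, 0], 1],
    [[0.1, 0, 0], [0, 0, 0], 1],
  ],
)

```text
clock: 11.0
tool_pos: [0.4784, -0.1003, 0.0489]
eef_rot: [0.743, 0.669, -0.002, 0.002]
contact_force: [-1.2, -10.9, 0.8]
opening: 0.004
finger_force: 5.6
```

```bash
python3 -c "
from h import *
F()"
```

```text
F [  1.6979 -10.8469] 0.8112453051286205 H [[  33.7453 -175.1193]] 0.04885436877279106 t 11.0
```

Request:
carry_out(
  rows=[
    [[0.1, 0, 0], [0, 0, 0], 1],
    [[0.15, 0, 0], [0, 0, 0], 1],
    [[0.15, 0, 0], [0, 0, 0], 1],
  ],
)

```text
clock: 11.3
tool_pos: [0.4785, -0.0999, 0.0489]
eef_rot: [0.743, 0.669, -0.002, 0.002]
contact_force: [-0.8, -13.6, 0.9]
opening: 0.008
finger_force: 6.8
```

Request:
carry_out(
  rows=[
    [[0.08, 0, 0], [0, 0, 0], 1],
    [[0.08, 0, 0], [0, 0, 0], 1],
    [[0.08, 0, 0], [0, 0, 0], 1],
  ],
)

```text
clock: 11.6
tool_pos: [0.4785, -0.0996, 0.0489]
eef_rot: [0.744, 0.669, -0.002, 0.002]
contact_force: [-0.2, -14.9, 1.5]
opening: 0.006
finger_force: 7.2
```

```bash
python3 -c "
from h import *
F()"
```

```text
F [  3.6419 -14.4519] 1.5037398045878545 H [[  33.6386 -174.4383]] 0.048887996643101284 t 11.6
```

Request:
carry_out(
  rows=[
    [[0, 0, 0], [0, 0, 0], 1],
    [[-0.5, 0, 0], [0, 0, 0], 1],
    [[-1.5, 0, 0], [0, 0, 0], 1],
    [[-4, 0, 0], [0, 0, 0], 1],
    [[-5, 0, -4], [0, 0, 0], 1],
    [[-6, 0, -9], [0, 0, 0], 1],
    [[-9, 0, -11], [0, 0, 0], 1],
    [[-9, 0, -11], [0, 0, 0], 1],
    [[-9, 0, -11], [0, 0, 0], 1],
  ],
)

```text
clock: 12.5
tool_pos: [0.4701, -0.1832, 0.1589]
eef_rot: [0.741, 0.671, 0.001, -0.0]
contact_force: [-0.0, -0.3, 0.0]
opening: 0.006
finger_force: 0.0
```

```bash
python3 - <<'E'
from h import *
F()
s=r.snapshot("side");t=r.snapshot("top")
cv2.imwrite("pics/p4.png",np.hstack([cv2.resize(s["image"][155:285,230:340],(400,473),interpolation=cv2.INTER_CUBIC),cv2.resize(t["image"][185:295,150:310],(400,473),interpolation=cv2.INTER_CUBIC)])[:,:,::-1])
E
```

```text
F [ 0.0412 -0.3235] 0.020005669890282296 H [[  47.2576 -257.3457]] 0.15888666956160158 t 12.5
```

View pics/p4.png

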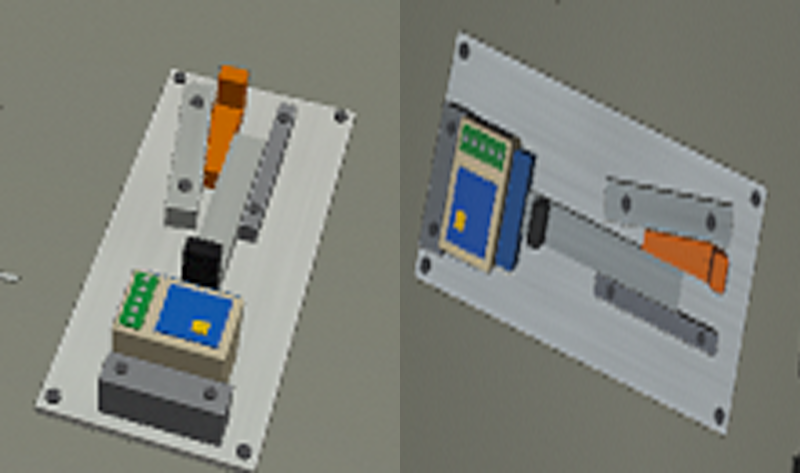

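After the tool let go, the wedge stays advanced against the bar (side crop (222,120), top crop (690,260)). The module is still square between the jaws and nothing else has moved.

```bash
python3 -c "
from plant import r
print(r.finish_job())"
```

```text
the job is handed in; nothing more can be done
None
```

I handed the job in after about 12.5 s: the bar pins the module against the fixed jaw (push stopped at about 12.6 N), and the wedge was pushed to about 15 N and stayed in place after release; no verdict came back.

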